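Close a steering gearbox for its leak test: snug the plug, lock the adapter

TASK

Get the steering gearbox ready for its leak test: swing the clear guard up and back until it stays open by itself, then screw the red T-handled tapered plug in clockwise until it goes properly snug in its thread (no wrenching it on past that) and twist the chrome adapter in the bench's bayonet socket clockwise fully home. When both are done, lower the guard gently shut without letting it slam, let go, and leave everything else on the bench as it stands.

Things in the scene. Friction and masses are not known exactly. Their poses are not given: they have to be found in the camera images.
- guard (a joint): Angle of the clear guard with yellow frame, hinged at the back of the fixture over the gearbox and its plug: 0 shut on its rest posts, 1.36 rad up against its stop. Beyond about 0.9 rad it falls open and stays, below that it falls shut. 0.55 kg, 190 mm wide, 131 mm from hinge to front panel, skirt 50 mm deep. Raising it takes about 3 N at the bar.
- guard_hinge (a point): Middle of the guard's hinge axis, 90 mm above the bench; stays put as the guard swings. The hinge axis is its y axis. Its axes turn with the guard: shut, x points from the guard's front to the hinge and z up; opening is a positive turn about +y, which lifts the front edge.
- guard_bar (a point): Centre of the guard's black round handle bar: 12 mm thick, 120 mm long along its y axis, free over the middle 100 mm, on two brackets 28 mm in front of and 28 mm above the guard's upper front edge. Shut, it lies 159 mm in front of and 110 mm above the hinge axis and swings about it on that radius (193 mm).
- plug_grip (a point): Centre of the red T-handle blade of the tapered brass plug: 60 mm long (its x axis), 12 mm thick (y), 26 mm high (z). z is the plug's axis, pointing out of the thread, leaning 32 degrees from vertical to the fixture's front. Under the blade an 11 mm stem; from 33 mm below the blade centre a collar 35 mm across. Clockwise, looking in along the axis, tightens (2.3 mm pitch).
- plug: The same plug; origin on its axis, 63 mm below the blade centre. It turns easily (0.12 N m) for an eighth to a third of a turn, different each time, until the taper bites: then 0.45 N m to turn on, 0.6 after 15 degrees, 0.9 after 50; with the turn paused, the wrist still feels 0.2, 0.3 and 0.5 N m, against 0.1. Snug: 5 to 45 degrees past the bite; over 50 is overstrained. It stays as left.
- taper_mark (a point): Point inside the gearbox boss, hidden in the casting, on the seat of the taper, 20 mm off the plug's axis. It stays put while the plug runs easily and is dragged round with the plug once the taper bites.
- thread_mark (a point): Point on the inner end of the plug's thread, hidden in the boss, 20 mm off the plug's axis; it turns with the plug.
- adapter (a joint): Twist of the chrome bayonet adapter in the socket: starts about half way, grows as it turns clockwise seen from above, 1.05 rad is fully home against its stop. Turning takes about 0.12 N m; it stays where it is left.
- adapter_grip (a point): Centre of the chrome adapter's hexagon, 86 mm above the bench: 32 mm across flats, 30 mm high, flats square to its x axis and every 60 degrees from there; z up. A 16 mm wide nipple stands 16 mm above the hexagon. 15 mm under the centre begins a 44 mm collar, 30 mm under it the top of the 54 mm wide brass socket. It stands left or right of the fixture.
- fixture: The fixture: steel plate 190 mm (x) by 250 mm (y), 18 mm thick, bolted to the bench, carrying the gearbox; origin under its centre, front towards -x. With the guard shut its posts, guard and bar reach 172 mm high (bar 206 mm).
- shaft_stub: Bystander: rusty splined shaft stub standing upright, 90 mm high, 52 mm across the foot; origin under its foot.
- grease_tin: Bystander: red enamel oil-can-shaped grease tin, 96 mm across, 126 mm high plus a thin spout to 185 mm; origin under its foot.
- shim_a: Bystander: brass shim ring lying flat, 60 mm across, 5 mm thick; origin under its centre.
- shim_b: Bystander: the other brass shim ring, the same size.
- spanner: Bystander: spanner lying flat to the right of the fixture, 190 mm long.
- hammer: Bystander: hammer lying flat at the right.
Things that resemble listed ones, but are neither listed nor needed, are in the scene too. There is more than one size of the part that bears adapter; the job needs the largest.

How it is judged:
On the way, in this order (a step that is already met when the one before it is completed fails the run):
1. the guard is up past its balance and stays open untouched (value of joint guard above 1.2 rad and contact force between the fingers and guard below 0.1 N), for 0.3 s.
2. with the guard still up, the plug is snug and the adapter fully home (either first) (value of joint guard above 1.2 rad and distance of taper_mark from where it was at the start of the episode above 0.0012 m and distance between thread_mark and taper_mark below 0.003 m and value of joint adapter above 0.99 rad), for 0.2 s.
3. the guard is lowered shut (value of joint guard below 0.06 rad), for 0.2 s.
At the end, for the whole second after the job is handed in: Guard shut within 0.06 rad and at rest, plug tight in its taper, turned 4 to 50 degrees on after the bite and not backed off by more than 8 degrees, adapter within 0.06 rad of its stop (value of joint guard below 0.06 rad and distance of taper_mark from where it was at the start of the episode between 0.0012 and 0.0174 m and distance between thread_mark and taper_mark below 0.003 m and value of joint adapter above 0.99 rad and velocity of joint guard below 0.05 rad/s); the robot touches nothing.
It fails at once if the plug is wrenched past snug (more than 50 degrees on after the taper bites) (distance of taper_mark from where it was at the start of the episode above 0.0174 m).
It fails at once if the guard slams shut (faster than 2.2 rad/s in the last 0.25 rad) (value of joint guard below 0.25 rad and velocity of joint guard below -2.2 rad/s).
It fails at once if a bystander (shaft stub, tin, shim rings, spanner, hammer) is shifted more than 30 mm, or the stub or tin tipped (distance of any of shaft_stub, grease_tin, shim_a, shim_b, spanner, hammer from where it was at the start of the episode above 0.03 m or angle between any of shaft_stub, grease_tin's own z axis and vertical above 0.35 rad).
It also fails if it takes over 72 s, if anything falls off the work surface, if the arm or the gripper's body presses on something with over 40 N, if the wrist force passes 120 N, or if a joint passes its speed limit or range.

ROBOT

A 7-joint arm with a two-finger parallel gripper is mounted at the origin on the work surface. World frame = base frame: x ahead of the robot, y to its left, z up, the work surface at z = 0. Lengths are in m, angles in rad, forces in N, time in s.
With the tool pointing down it reaches from about 0.425 to 0.95 m from the base axis. Payload 4.7 kg.
Tool frame: the origin (TCP) lies midway between the tips of the shut fingers; the grasp point (between the pads) lies 19 mm behind it; y points along the fingers, x is the direction in which the jaws open and shut, and the axes are right-handed (so a half turn about y gives the same grasp; the last joint's range is limited). The gripper opens to 85 mm and grips with 20 to 120 N. Pads are 22 mm wide; open, the fingers measure 114 mm over their backs; the gripper's body (76 mm by 85 mm) begins 54 mm behind the grasp point. The pads swing forward as they close: fully open they stand 13 mm farther back than shut.
Start: joints at [-0.029, 0.469, -0.049, 1.532, 0.024, 1.141, -0.082], TCP at [0.675, 0, 0.231] pointing down, gripper open.
Joint ranges: [-2.59, 2.59], [-0.33, 1.99], [-1.39, 1.29], [0.1, 2.45], [-1.04, 4.18], [0.21, 1.99], [-2.66, 2.66]. Speed limits (rad/s): [2.57, 2.57, 3.14, 3.14, 3.14, 3.14, 3.14].

INTERFACE

Orientations are given as a rotation vector (axis times angle).
In Python, from cell import observe, optics, arm gives the robot as it stands. The module is installed in compiled form; this text tells all that it offers.
- The arm moves only by the tool carry_out, never from a script. Its argument "steps" is one flat list of numbers, 4 for each row, row after row: the shift along the tool's x, y, z as a fraction of full scale, then the turn about the tool's y as a fraction of full scale. A call has 1 to 10 rows; each row is the pose to reach, as a shift and turn from the pose commanded when the call began, along the tool's axes at that moment; what a row does not reach only later rows make up. Full scale, the value 1, is 0.25 m for a shift and 90 degrees for a turn. A row lasts 1/10 s, in which the tool goes at most 50 mm and 8.59 degrees, less where a joint would pass 70% of its speed; a pose out of reach is approached as far as the arm can. A call with a number of a shift or a turn outside -1 to 1 is refused whole. A call with a gripper value outside its range is refused whole. "gripper" is the opening, from -1 (shut) to 1 (fully open), so that 0 is half open, set as the call begins (left out, the last holds). The fingers move at their own pace and stop on an object; the grip force is fixed at half the most. Time passes only in rows, so rows that repeat a pose let the fingers close. It gives the time, the measured TCP pose, the force and the opening at its end, in the units of the state.
- observe(): the state, without advancing time (a new reading comes with each control period).
- optics.grab_frame(name): name is "scene" or "side" or "wrist"; returns a dict with "image" (480x640x3 uint8, red, green, blue), "depth" (480x640 float32, m along the optical axis (not along the pixel's ray), 0 where there is no reading), "fx", "fy", "cx", "cy" (pixels), "k1" (the pictures are not rectified: a ray, as slopes to the right and down, at radius r is drawn at 1 + k1 r^2 times it, then the intrinsics apply), "pose" (4x4, takes a point from camera to world coordinates). Camera axes: x right, y down, z forward; pixel columns grow to the right and rows downward; lengths in m; the calibration is good to about 2 mm. A picture is of the moment at which its call begins.
- arm.close_job(): hands the job in, once; it reports no verdict.
Trained networks look in a picture, given as the dict that the camera call returned (one of the last four; its "shot" number tells which), for a name from the list of things; names that differ only in an ending like _2 or _b are one class to them, and where a whole thing is asked for, a point or a joint stands for the part that bears it (a point fixed in the world has none). Each returns a list of dicts, best first, with "conf" (0 to 1); they miss things now and then, are a little off and sometimes report something else, mostly with a low value. They report only what shows in the picture. A call takes as long as a camera call. They do not tell look-alikes from the thing itself.
- optics.boxes_of(picture, query): "extent" ([left, top, right, bottom] in pixels, round what is visible of it).
- optics.trace(picture, query): "mask" (480x640 bool, what is visible of it) and "extent" ([left, top, right, bottom] in pixels, round what is visible of it).
- optics.tip_of(picture, query): "position" ([column, row] in pixels: a listed point, or the origin of a listed thing).
The state is a dict: "t": time; "joint_positions": joint angles; "joint_velocities": joint speeds; "tau": joint torques, N m; "tool_pos": TCP position; "orientation": TCP orientation; "contact_force": force on the tool from outside, world axes, zero at the start; "moment": the same for the moment, N m; "finger_gap": finger opening in m.
Only numpy, scipy, OpenCV 4.12 (cv2) and the standard library are available. Lean on these libraries where they do the work, as an engineer would, in place of code of your own. Each camera call takes 0.05 s, during which the arm holds its last target. There are 200 camera calls.

## Working session

There is one attempt and no reset: what is moved stays moved. The work goes in short steps, Python scripts to look and compute and a tool call to move; the robot and the scene stay as the last step left them, time stands still between calls to the robot, and variables do not carry over. Pictures are saved under pics/ and viewed, about 8 in all and at most 12, crops included, and the job is handed in when it is done.

Besides the shell and the picture viewer there is one more tool, called after "Call:" as name(argument=value, ...), one argument or row to a line, values as JSON. carry_out: Moves the arm, as the interface text tells. Shift numbers are shares of 0.25 m and turn numbers shares of 90 degrees, none past 1 either way. Its arguments: {"type":"object","properties":{"steps":{"type":"array"},"gripper":{"type":"number"}},"required":["steps"]}

```bash
mkdir -p pics
cat > h.py <<'E'
import numpy as np, cv2
from cell import observe, optics, arm
from scipy.spatial.transform import Rotation as R
def ray(f,u,v):
    x=(u-f['cx'])/f['fx'];y=(v-f['cy'])/f['fy'];a,b=x,y
    for _ in range(10):
        s=1+f['k1']*(a*a+b*b);a,b=x/s,y/s
    return np.array([a,b,1.0])
def pt(f,u,v,w=2):
    u0,v0=int(round(u)),int(round(v));d=f['depth'][max(v0-w,0):v0+w+1,max(u0-w,0):u0+w+1];d=d[d>0]
    if len(d)==0:return np.full(3,np.nan)
    p=ray(f,u,v)*np.median(d);return (f['pose']@np.r_[p,1])[:3]
def cloud(f,mask):
    v,u=np.nonzero(mask&(f['depth']>0));x=(u-f['cx'])/f['fx'];y=(v-f['cy'])/f['fy'];a,b=x,y
    for _ in range(10):
        s=1+f['k1']*(a*a+b*b);a,b=x/s,y/s
    d=f['depth'][v,u];P=np.stack([a*d,b*d,d],1);return P@f['pose'][:3,:3].T+f['pose'][:3,3]
def onplane(f,u,v,z):
    o=f['pose'][:3,3];d=f['pose'][:3,:3]@ray(f,u,v);return o+d*(z-o[2])/d[2]
def st():
    s=observe();M=R.from_rotvec(s['orientation']).as_matrix()
    print('t',round(s['t'],2),'tcp',np.round(s['tool_pos'],4),'F',np.round(s['contact_force'],2),'M',np.round(s['moment'],3),'gap',round(s['finger_gap'],4));print('tool cols x,y,z\n',np.round(M,3));return s,M
E
python3 - <<'E'
from h import *
st()
for n in ['scene','side']:
    f=optics.grab_frame(n);cv2.imwrite(f'pics/{n}0.png',f['image'][:,:,::-1])
    print(n,np.round(f['pose'],3).tolist())
    for q in ['guard_hinge','guard_bar','plug_grip','adapter_grip','fixture','shaft_stub','grease_tin','shim_a','spanner','hammer']:
        for r in optics.tip_of(f,q)[:3]:
            u,v=r['position'];print(q,round(r['conf'],2),np.round([u,v]),np.round(pt(f,u,v),3))
E
```

```text
t 0.0 tcp [6.744e-01 1.000e-04 2.302e-01] F [ 0.25 -0.92 -0.38] M [-0.016 -0.006  0.056] gap 0.0855
tool cols x,y,z
 [[ 1.    -0.002 -0.   ]
 [ 0.    -0.     1.   ]
 [-0.002 -1.    -0.   ]]
scene [[0.712, 0.54, -0.449, 1.153], [0.702, -0.562, 0.438, -0.664], [-0.016, -0.627, -0.779, 1.271], [0.0, 0.0, 0.0, 1.0]]
guard_bar 0.72 [301. 206.] [ 0.45  -0.024  0.204]
adapter_grip 0.6 [361. 154.] [0.341 0.312 0.067]
fixture 0.68 [333. 196.] [0.354 0.187 0.002]
fixture 0.59 [323. 283.] [ 0.585 -0.092  0.097]
shaft_stub 0.8 [445. 241.] [0.683 0.26  0.019]
grease_tin 0.96 [230. 333.] [ 0.511 -0.317  0.061]
shim_a 0.71 [331. 198.] [0.356 0.176 0.004]
shim_a 0.56 [231. 270.] [ 0.34  -0.177 -0.   ]
shim_a 0.37 [264. 408.] [ 0.684 -0.376  0.021]
spanner 0.93 [314. 375.] [ 0.701 -0.241  0.008]
hammer 0.83 [266. 409.] [ 0.689 -0.376  0.021]
hammer 0.24 [320. 283.] [ 0.582 -0.097  0.103]
side [[0.874, -0.253, 0.414, 0.112], [-0.485, -0.484, 0.729, -0.769], [0.016, -0.838, -0.545, 0.674], [0.0, 0.0, 0.0, 1.0]]
guard_bar 0.62 [283. 216.] [ 0.444 -0.032  0.205]
adapter_grip 0.7 [187. 214.] [0.332 0.31  0.064]
adapter_grip 0.65 [236. 197.] [0.458 0.289 0.092]
adapter_grip 0.64 [252. 228.] [0.454 0.174 0.062]
fixture 0.79 [322. 286.] [ 0.495 -0.102  0.064]
shaft_stub 0.74 [312. 211.] [0.528 0.009 0.174]
shaft_stub 0.32 [285. 215.] [0.474 0.024 0.17 ]
grease_tin 0.71 [363. 377.] [ 0.442 -0.334  0.055]
shim_a 0.76 [215. 254.] [ 0.362  0.201 -0.   ]
shim_a 0.6 [273. 363.] [ 0.343 -0.19   0.001]
spanner 0.8 [440. 321.] [ 0.693 -0.249  0.002]
hammer 0.68 [473. 364.] [ 0.65  -0.384  0.025]
```

View pics/scene0.png

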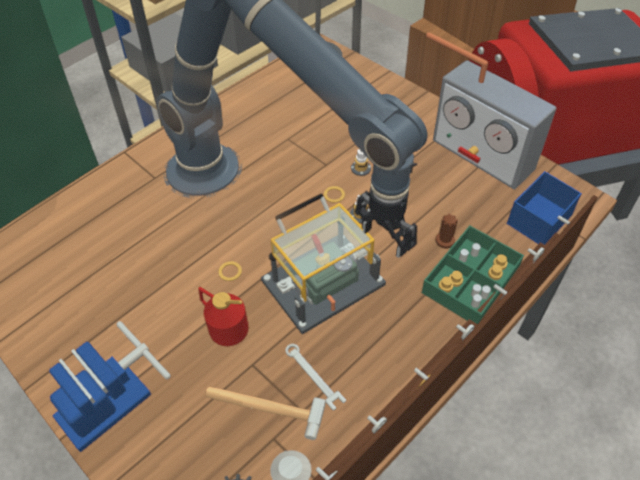

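View pics/side0.png

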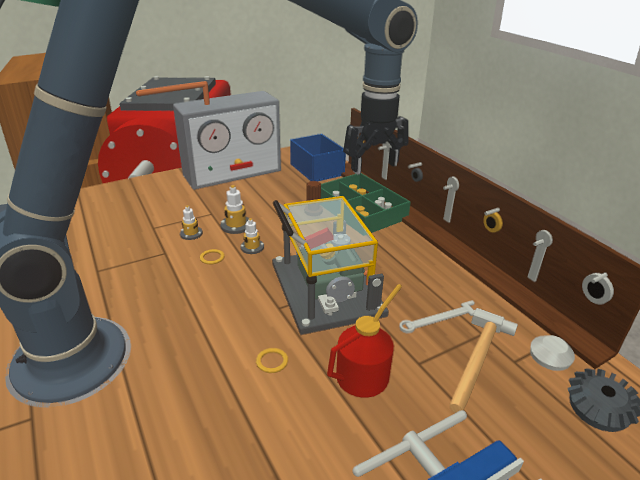

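Run:
```python
from h import *
for n in ['scene','side']:
    f=optics.grab_frame(n)
    P=cloud(f,np.ones((480,640),bool))
    m=(P[:,2]>.188)&(P[:,2]<.215)&(np.hypot(P[:,0]-.447,P[:,1]+.028)<.09)
    B=P[m];
    c=B.mean(0);u,s,vt=np.linalg.svd(B-c,full_matrices=False)
    pr=(B-c)@vt[0];q=(B-c)@vt[1]
    print(n,m.sum(),c.round(4),vt[0].round(3),'ext',np.percentile(pr,[0,1,5,95,99,100]).round(3),'sd',(s/np.sqrt(len(B))).round(4),'mid',(c+vt[0]*(pr.min()+pr.max())/2).round(4),'zmax',np.percentile(B[:,2],[50,95,99]).round(4))
    for q in ['guard_bar','guard_hinge','plug_grip','adapter_grip']:
        for r in optics.tip_of(f,q)[:3]:
            u,v=r['position'];print(q,round(r['conf'],2),np.round([u,v],1),np.round(pt(f,u,v),3),'planes',[np.round(onplane(f,u,v,z)[:2],3).tolist() for z in (.2,.09,.086)])
    for r in optics.trace(f,'adapter')[:4]:
        C=cloud(f,r['mask']);print('adapter mask',round(r['conf'],2),np.round(r['extent']),len(C),'zmax',np.percentile(C[:,2],[50,95,99]).round(3),C.mean(0).round(3)) if len(C) else 0
```

```text
scene 332 [ 0.4477 -0.0283  0.2027] [-0.198 -0.98  -0.007] ext [-0.065 -0.064 -0.061  0.061  0.063  0.064] sd [0.0422 0.0068 0.0032] mid [ 0.4478 -0.0275  0.2027] zmax [0.204  0.2093 0.2103]
guard_bar 0.65 [299.5 206. ] [ 0.446 -0.026  0.203] planes [[0.444, -0.024], [0.371, 0.042], [0.369, 0.044]]
guard_bar 0.59 [321.8 287. ] [ 0.587 -0.097  0.09 ] planes [[0.639, -0.15], [0.587, -0.097], [0.585, -0.096]]
guard_hinge 0.2 [228.3 330.6] [ 0.511 -0.32   0.074] planes [[0.579, -0.356], [0.52, -0.324], [0.517, -0.323]]
adapter_grip 0.45 [357.7 154.5] [0.333 0.308 0.063] planes [[0.426, 0.198], [0.351, 0.286], [0.349, 0.289]]
adapter mask 0.45 [357. 151. 366. 162.] 92 zmax [0.057 0.072 0.074] [0.341 0.311 0.056]
side 283 [ 0.4426 -0.0381  0.2022] [-0.188 -0.982 -0.02 ] ext [-0.075 -0.073 -0.07   0.052  0.053  0.054] sd [0.042  0.0061 0.003 ] mid [ 0.4445 -0.0279  0.2024] zmax [0.2038 0.2063 0.2068]
guard_bar 0.84 [282.3 218. ] [ 0.44  -0.036  0.204] planes [[0.443, -0.03], [0.52, 0.142], [0.523, 0.148]]
adapter_grip 0.87 [236.5 197.6] [0.459 0.288 0.091] planes [[0.394, 0.091], [0.46, 0.29], [0.462, 0.297]]
adapter_grip 0.72 [252.5 228.1] [0.455 0.173 0.063] planes [[0.378, -0.038], [0.44, 0.132], [0.442, 0.138]]
adapter_grip 0.57 [191.1 215.3] [0.342 0.311 0.058] planes [[0.289, 0.063], [0.33, 0.256], [0.332, 0.263]]
adapter mask 0.63 [227. 185. 240. 209.] 310 zmax [0.085 0.115 0.12 ] [0.454 0.299 0.083]
adapter mask 0.56 [243. 218. 260. 235.] 161 zmax [0.06  0.079 0.082] [0.452 0.179 0.06 ]
adapter mask 0.43 [182. 205. 193. 224.] 149 zmax [0.058 0.079 0.083] [0.335 0.312 0.059]
```

Call:
carry_out(
  steps=[-0.2,0,-0.03,0.09,-0.4,0,-0.06,0.123,-0.6,0,-0.09,0.123,-0.8,0,-0.11,0.123,-0.913,0,-0.111,0.123,-0.913,0,-0.111,0.123,-0.913,0.09,-0.111,0.123,-0.913,0.18,-0.111,0.123,-0.913,0.18,-0.111,0.123],
  gripper=-0.1,
)

```text
t: 2.6
tool_pos: [0.4456, -0.0276, 0.1843]
orientation: [-1.566, 0.155, -0.148]
contact_force: [0.1, 0.0, -0.1]
finger_gap: 0.0383
```

Run:
```python
from h import *
st()
f=optics.grab_frame('side');cv2.imwrite('pics/s1.png',cv2.resize(f['image'][120:360,180:460,::-1],None,fx=2.5,fy=2.5))
```

```text
t 2.6 tcp [ 0.4456 -0.0276  0.1843] F [ 0.13  0.04 -0.05] M [0.014 0.052 0.052] gap 0.0383
tool cols x,y,z
 [[ 0.981 -0.005  0.192]
 [-0.192 -0.     0.981]
 [-0.005 -1.    -0.001]]
```

View pics/s1.png

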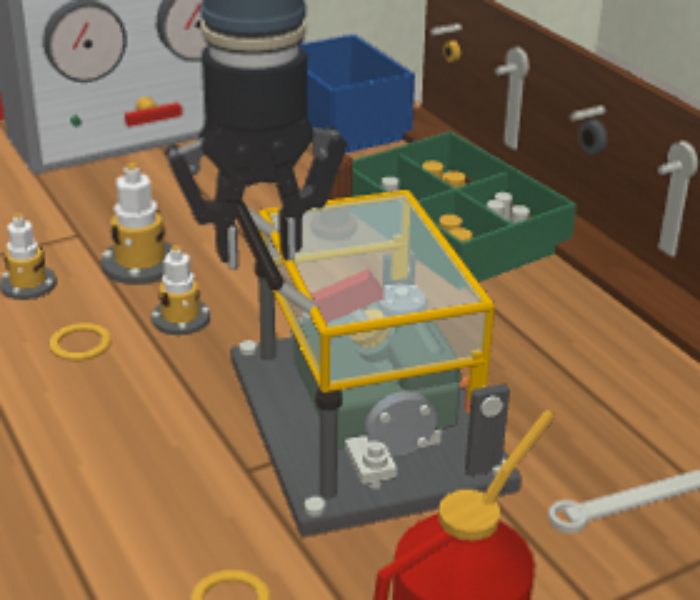

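Call:
carry_out(
  steps=[0,0,0,0,0,0,0,0,0,0,0,0,0,0,0,0,0.034,-0.042,0,0,0.069,-0.084,0,0,0.107,-0.121,0,0,0.147,-0.157,0,0,0.19,-0.19,0,0,0.235,-0.22,0,0],
  gripper=-1,
)

```text
t: 3.65
tool_pos: [0.4997, -0.0381, 0.2431]
orientation: [-1.565, 0.161, -0.142]
contact_force: [-17.3, 2.5, 20.6]
finger_gap: 0.0095
```

Call:
carry_out(
  steps=[0.044,-0.044,0,0,0.088,-0.068,0,0,0.14,-0.09,0,0,0.19,-0.104,0,0,0.245,-0.118,0,0,0.3,-0.126,0,0,0.3,-0.126,0,0],
)

```text
t: 4.35
tool_pos: [0.5792, -0.0542, 0.2741]
orientation: [-1.566, 0.151, -0.154]
contact_force: [-1.7, -1.8, 4.4]
finger_gap: 0.0093
```

Call:
carry_out(
  steps=[0.055,-0.007,0,0,0.11,-0.01,0,0,0.165,-0.007,0,0,0.22,-0.001,0,0,0.275,0.009,0,0,0.33,0.022,0,0,0.365,0.032,0,0,0.365,0.032,0,0],
)

```text
t: 5.15
tool_pos: [0.6682, -0.0721, 0.2643]
orientation: [-1.567, 0.152, -0.153]
contact_force: [0.2, -2.6, -1.8]
finger_gap: 0.0092
```

Call:
carry_out(
  steps=[0,0,0,0,0,0,0,0,0,0,0,0,0,-0.1,0,0,0,-0.25,0,0,0,-0.35,0,0,-0.2,-0.35,0,0,-0.4,-0.35,0,0,-0.6,-0.35,0,0,-0.6,-0.35,0,0],
  gripper=-0.2,
)

```text
t: 6.15
tool_pos: [0.514, -0.0404, 0.3523]
orientation: [-1.565, 0.152, -0.147]
contact_force: [0.6, -0.1, -0.8]
finger_gap: 0.0341
```

Run:
```python
from h import *
st()
w=optics.grab_frame('wrist')
s=optics.grab_frame('side');c=optics.grab_frame('scene')
cv2.imwrite('pics/w2.png',np.hstack([cv2.resize(w['image'],(400,300)),cv2.resize(s['image'][120:360,180:500],(400,300))])[:,:,::-1])
cv2.imwrite('pics/c2.png',cv2.resize(c['image'][160:340,240:480],(400,300))[:,:,::-1])
a=cv2.imread('pics/w2.png');b=cv2.imread('pics/c2.png');cv2.imwrite('pics/m2.png',np.vstack([a,np.hstack([b,0*b])]))
for n,f in (('wrist',w),('side',s),('scene',c)):
    for q in ['plug_grip','guard_bar']:
        for r in optics.tip_of(f,q)[:2]:
            u,v=r['position'];print(n,q,round(r['conf'],2),np.round([u,v],1),np.round(pt(f,u,v),3))
    P=cloud(f,np.ones((480,640),bool));h=cv2.cvtColor(f['image'],cv2.COLOR_RGB2HSV)
    red=(((h[...,0]<8)|(h[...,0]>172))&(h[...,1]>110)&(h[...,2]>60))
    P=cloud(f,red);P=P[(P[:,2]>.09)&(P[:,2]<.2)&(np.hypot(P[:,0]-.52,P[:,1]+.04)<.1)]
    if len(P)>10:
        cc=P.mean(0);vt=np.linalg.svd(P-cc,full_matrices=False)[2];e=(P-cc)@vt.T
        print(n,'red',len(P),cc.round(4),vt.round(3).tolist(),np.percentile(e,[2,98],axis=0).round(4).tolist())
```

```text
t 6.15 tcp [ 0.514  -0.0404  0.3523] F [ 0.58 -0.14 -0.75] M [ 0.036 -0.1    0.014] gap 0.0341
tool cols x,y,z
 [[ 0.982 -0.003  0.19 ]
 [-0.19   0.001  0.982]
 [-0.003 -1.     0.   ]]
wrist plug_grip 0.56 [319.3 206. ] [ 0.513 -0.034  0.148]
wrist guard_bar 0.65 [548.3 250.6] [ 0.67  -0.069  0.274]
wrist red 1104 [ 0.5152 -0.0386  0.1452] [[0.742, -0.486, 0.461], [0.594, 0.16, -0.788], [0.309, 0.859, 0.407]] [[-0.0318, -0.0088, -0.007], [0.0274, 0.018, 0.0051]]
side plug_grip 0.57 [318.3 241.3] [ 0.515 -0.046  0.134]
side guard_bar 0.89 [394.6 167.5] [ 0.674 -0.069  0.275]
side guard_bar 0.24 [233.7 198.3] [0.451 0.288 0.091]
side red 381 [ 0.5138 -0.0435  0.1394] [[-0.739, 0.455, -0.496], [0.515, -0.094, -0.852], [-0.434, -0.886, -0.165]] [[-0.0283, -0.0112, -0.0092], [0.0302, 0.0159, 0.0041]]
scene plug_grip 0.61 [315.5 243.4] [ 0.525 -0.054  0.159]
scene guard_bar 0.57 [360.8 253.6] [ 0.675 -0.072  0.274]
scene red 100 [ 0.5226 -0.0468  0.1512] [[0.84, -0.485, 0.244], [0.31, 0.06, -0.949], [0.446, 0.873, 0.201]] [[-0.0413, -0.0113, -0.0058], [0.0205, 0.0124, 0.0056]]
```

View pics/m2.png

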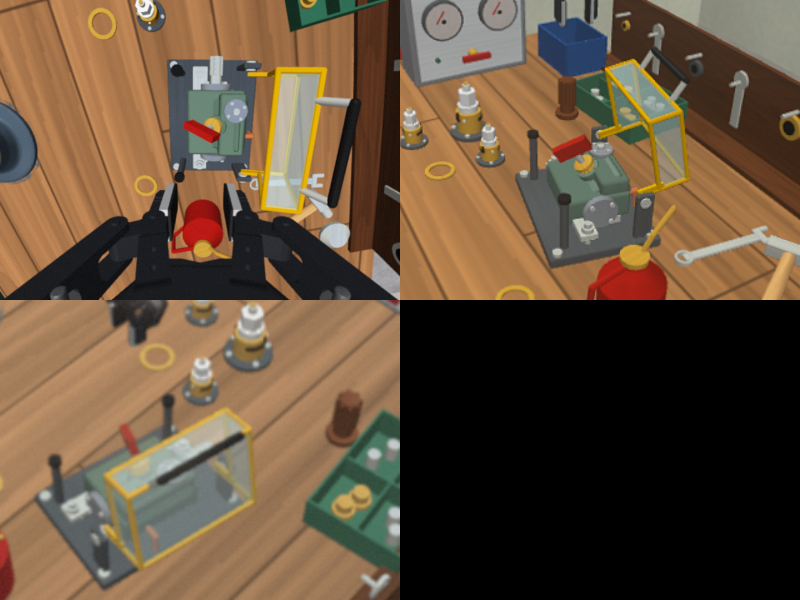

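```bash
cat > blade.py <<'E'
from h import *
from scipy.optimize import least_squares
fx=np.array([.981,-.193,0]);fx/=np.linalg.norm(fx);fy=np.array([-fx[1],fx[0],0]);z=np.array([0,0,1.])
t=np.radians(32);p=np.cos(t)*z-np.sin(t)*fx;e1=np.cos(t)*fx+np.sin(t)*z
def redcloud(f,c0,r=.06):
    h=cv2.cvtColor(f['image'],cv2.COLOR_RGB2HSV)
    m=(((h[...,0]<8)|(h[...,0]>172))&(h[...,1]>110)&(h[...,2]>50)).astype(np.uint8)
    P=cloud(f,m>0);return P[(np.linalg.norm(P-c0,axis=1)<r)]
def axes(b):
    x=np.cos(b)*e1+np.sin(b)*fy;return np.stack([x,np.cross(p,x),p])
def fit(P,c0,b0):
    h=np.array([.03,.006,.013])
    def res(q):
        d=np.abs((P-q[:3])@axes(q[3]).T)-h
        return np.linalg.norm(np.maximum(d,0),axis=1)+np.minimum(d.max(1),0)
    s=least_squares(res,np.r_[c0,b0],loss='soft_l1',f_scale=.002,x_scale=[.01,.01,.01,.3]);return s.x[:3],np.degrees(s.x[3]),np.abs(s.fun).mean()
E
python3 - <<'E'
from blade import *
print(observe()['joint_positions'].round(3) if hasattr(observe()['joint_positions'],'round') else observe()['joint_positions'])
c0=np.array([.5136,-.04,.138])
w=optics.grab_frame('wrist');s=optics.grab_frame('side')
A=redcloud(w,c0);B=redcloud(s,c0)
for n,P in (('w',A),('s',B),('both',np.r_[A,B])):
    c,b,e=fit(P,c0,-.33);print(n,len(P),c.round(4),round(b,1),round(e,4))
for f in (w,s):
    for r in optics.tip_of(f,'adapter_grip')[:3]:
        u,v=r['position'];print(round(r['conf'],2),np.round([u,v]),pt(f,u,v).round(3),onplane(f,u,v,.086).round(3))
E
```

```text
[-1.000e-03  1.320e-01  2.000e-03  1.719e+00 -0.000e+00  1.291e+00
 -1.930e-01]
w 1120 [ 0.5151 -0.04    0.1373] -18.4 0.0004
s 382 [ 0.5157 -0.0393  0.1367] -18.9 0.0009
both 1502 [ 0.5153 -0.0398  0.1373] -18.5 0.0005
0.88 [223.   7.] [0.459 0.183 0.075] [0.461 0.179 0.086]
0.74 [248. 228.] [0.446 0.18  0.061] [0.433 0.142 0.086]
0.71 [189. 212.] [0.338 0.312 0.069] [0.331 0.281 0.086]
0.63 [237. 197.] [0.461 0.29  0.09 ] [0.464 0.298 0.086]
```

Call:
carry_out(
  steps=[0.005,0.05,0.003,-0.1,0.005,0.15,0.003,-0.19,0.005,0.25,0.003,-0.28,0.005,0.35,0.003,-0.38,0.005,0.45,0.003,-0.47,0.005,0.5,0.003,-0.57,0.005,0.5,0.003,-0.66,0.005,0.55,0.003,-0.761,0.005,0.6,0.003,-0.761,0.005,0.6,0.003,-0.761],
  gripper=-0.2,
)

```text
t: 7.8
tool_pos: [0.5205, -0.0418, 0.2004]
orientation: [-1.425, -0.776, 0.781]
contact_force: [-0.4, -0.6, -0.3]
finger_gap: 0.0338
```

Run:
```python
from blade import *
s,M=st();d=np.array([.5153,-.0398,.119])-s['tool_pos'];print((d@M/.25).round(4))
```

```text
t 7.8 tcp [ 0.5205 -0.0418  0.2004] F [-0.38 -0.62 -0.34] M [-0.065  0.053  0.024] gap 0.0338
tool cols x,y,z
 [[ 0.541 -0.004 -0.841]
 [ 0.841  0.     0.541]
 [-0.002 -1.     0.003]]
[-0.0039  0.3258  0.0206]
```

Call:
carry_out(
  steps=[-0.004,0.08,0.021,0,-0.004,0.16,0.021,0,-0.004,0.24,0.021,0,-0.004,0.326,0.021,0,-0.004,0.326,0.021,0,-0.004,0.326,0.021,0],
  gripper=-0.3,
)

```text
t: 8.4
tool_pos: [0.5171, -0.0396, 0.1212]
orientation: [-1.426, -0.78, 0.78]
contact_force: [1.5, -0.1, 0.5]
finger_gap: 0.03
```

Call:
carry_out(
  steps=[0,0,0,0,0,0,0,0,0,0,0,0,0,0,0,0,0,0,0,0,0,0,0,0],
  gripper=-1,
)

```text
t: 9.0
tool_pos: [0.5183, -0.0384, 0.1225]
orientation: [-1.426, -0.785, 0.779]
contact_force: [-0.6, 2.1, 6.7]
finger_gap: 0.0129
```

Run:
```python
from blade import *
s,M=st();print(np.round(s['tau'],2))
f=optics.grab_frame('side');c0=np.array([.5153,-.0398,.1373]);P=redcloud(f,c0);print(len(P),fit(P,c0,-.33))
f=optics.grab_frame('wrist');P=redcloud(f,c0);print(len(P),fit(P,c0,-.33))
```

```text
t 9.0 tcp [ 0.5183 -0.0384  0.1225] F [-0.58  2.09  6.7 ] M [ 1.191 -0.205  0.35 ] gap 0.0129
tool cols x,y,z
 [[ 0.538  0.004 -0.843]
 [ 0.843  0.001  0.538]
 [ 0.003 -1.    -0.003]]
[  1.64 -35.46   1.31 -16.72   0.79   0.18  -0.33]
223 (array([ 0.51597382, -0.03935974,  0.13667897]), np.float64(-17.6345324527665), np.float64(0.00145470842831793))
5319 (array([ 0.5150893 , -0.03972451,  0.13724032]), np.float64(-17.488083124708293), np.float64(0.0004876890346935603))
```

Call:
carry_out(
  steps=[0,0,0,0.07,0,0,0,0.14,0,0,0,0.21,0,0,0,0.28,0,0,0,0.35,0,0,0,0.35,0,0,0,0.35],
)

```text
t: 9.8
tool_pos: [0.5227, -0.0304, 0.1231]
orientation: [-1.534, -0.376, 0.351]
contact_force: [5.0, 14.9, -1.0]
finger_gap: 0.0132
```

```bash
cat > chk.py <<'E'
from blade import *
import sys
s,M=st();m=np.array(s['moment']);F=np.array(s['contact_force']);b0=np.radians(float(sys.argv[1]))
f=optics.grab_frame('wrist');c0=np.array([.5153,-.0398,.1372]);P=redcloud(f,c0);c,b,e=fit(P,c0,b0);A=axes(np.radians(b))
print('fit',len(P),c.round(4),'beta',round(b,1),round(e,4),'M in blade xyp',(A@m).round(3),'jaw ang from fy',round(np.degrees(np.arctan2(M[:,0]@fx,M[:,0]@fy)),1),'q7',round(s['joint_positions'][6],2), 'at centre',(A@(m-np.cross(c-s['tool_pos'],F))).round(3))
E
python3 chk.py -48
```

```text
t 9.8 tcp [ 0.5227 -0.0304  0.1231] F [ 4.96 14.86 -1.04] M [ 5.989 -2.67   2.038] gap 0.0132
tool cols x,y,z
 [[ 0.894  0.014 -0.448]
 [ 0.447  0.01   0.894]
 [ 0.017 -1.     0.002]]
fit 4490 [ 0.5154 -0.0399  0.1373] beta -44.3 0.0004 M in blade xyp [ 5.677  3.487 -1.659] jaw ang from fy 52.3 q7 0.45 at centre [ 5.844  3.618 -1.718]
```

Call:
carry_out(
  steps=[0,0,0,0,0,0,0,0,0,0,0,0,0,0,0,0],
  gripper=-0.6,
)

```text
t: 10.25
tool_pos: [0.52, -0.0377, 0.1235]
orientation: [-1.541, -0.364, 0.351]
contact_force: [-1.2, 1.9, 8.9]
finger_gap: 0.0177
```

```bash
python3 chk.py -44
```

```text
t 10.25 tcp [ 0.52   -0.0377  0.1235] F [-1.25  1.86  8.92] M [ 1.522 -0.881  0.771] gap 0.0177
tool cols x,y,z
 [[ 0.898  0.008 -0.44 ]
 [ 0.44   0.002  0.898]
 [ 0.008 -1.    -0.002]]
fit 6506 [ 0.5154 -0.0401  0.1373] beta -43.6 0.0005 M in blade xyp [ 1.711  0.842 -0.227] jaw ang from fy 52.7 q7 0.44 at centre [ 1.756  0.865 -0.245]
```

Call:
carry_out(
  steps=[-0.007,-0.016,0.003,0.07,-0.007,-0.016,0.003,0.14,-0.007,-0.016,0.003,0.21,-0.007,-0.016,0.003,0.28,-0.007,-0.016,0.003,0.28,-0.007,-0.016,0.003,0.28],
)

```text
t: 10.9
tool_pos: [0.5211, -0.0386, 0.1262]
orientation: [-1.571, -0.024, 0.0]
contact_force: [8.7, 2.0, -8.2]
finger_gap: 0.0175
```

```bash
python3 chk.py -60
```

```text
t 10.9 tcp [ 0.5211 -0.0386  0.1262] F [ 8.69  1.99 -8.21] M [ 1.002 -3.51   0.63 ] gap 0.0175
tool cols x,y,z
 [[ 1.     0.015 -0.015]
 [ 0.015  0.     1.   ]
 [ 0.015 -1.     0.   ]]
fit 6455 [ 0.5153 -0.0398  0.1372] beta -71.1 0.0004 M in blade xyp [ 3.64   0.595 -0.345] jaw ang from fy 78.0 q7 0.05 at centre [ 3.688  0.598 -0.355]
```

Call:
carry_out(
  steps=[0,0,0,0,0,0,0,0,0,0,0,0],
  gripper=-0.5,
)

```text
t: 11.25
tool_pos: [0.5174, -0.04, 0.1254]
orientation: [-1.571, -0.015, 0.005]
contact_force: [6.3, -0.2, -5.7]
finger_gap: 0.0214
```

```bash
python3 chk.py -71
```

```text
t 11.25 tcp [ 0.5174 -0.04    0.1254] F [ 6.26 -0.18 -5.66] M [ 0.131 -1.954  0.291] gap 0.0214
tool cols x,y,z
 [[ 1.     0.006 -0.013]
 [ 0.013 -0.001  1.   ]
 [ 0.006 -1.    -0.001]]
fit 7432 [ 0.5153 -0.0398  0.1372] beta -72.1 0.0003 M in blade xyp [ 1.98  -0.028 -0.021] jaw ang from fy 78.1 q7 0.05 at centre [ 2.041 -0.037 -0.026]
```

Call:
carry_out(
  steps=[0,0,0,0.05,0,0,0,0.1,0,0,0,0.15,0,0,0,0.15,0,0,0,0.15],
)

```text
t: 11.8
tool_pos: [0.5169, -0.0399, 0.1258]
orientation: [-1.564, 0.17, -0.178]
contact_force: [5.0, 0.5, -0.4]
finger_gap: 0.0216
```

```bash
python3 chk.py -82
```

```text
t 11.8 tcp [ 0.5169 -0.0399  0.1258] F [ 4.96  0.5  -0.39] M [ 0.134 -1.801  0.228] gap 0.0216
tool cols x,y,z
 [[ 0.976  0.005  0.22 ]
 [-0.22  -0.     0.976]
 [ 0.005 -1.     0.001]]
fit 7222 [ 0.5154 -0.0398  0.137 ] beta -88.8 0.0003 M in blade xyp [ 1.753  0.489 -0.061] jaw ang from fy 91.6 q7 -0.16 at centre [ 1.806  0.502 -0.069]
```

Call:
carry_out(
  steps=[0,0,0,0,0,0,0,0.05,0,0,0,0.1,0,0,0,0.13,0,0,0,0.13,0,0,0,0.13],
  gripper=-0.46,
)

```text
t: 12.45
tool_pos: [0.5155, -0.0398, 0.1254]
orientation: [-1.545, 0.332, -0.335]
contact_force: [4.0, 0.2, 2.8]
finger_gap: 0.023
```

```bash
python3 chk.py -100
```

```text
t 12.45 tcp [ 0.5155 -0.0398  0.1254] F [3.96 0.25 2.82] M [ 0.116 -1.085  0.417] gap 0.023
tool cols x,y,z
 [[ 0.911  0.001  0.413]
 [-0.413 -0.     0.911]
 [ 0.001 -1.     0.001]]
fit 7241 [ 0.5155 -0.0399  0.137 ] beta -98.2 0.0003 M in blade xyp [0.962 0.638 0.182] jaw ang from fy 103.2 q7 -0.35 at centre [1.004 0.654 0.176]
```

Call:
carry_out(
  steps=[0,0,0,0.03,0,0,0,0.06,0,0,0,0.09,0,0,0,0.09,0,0,0,0.09],
)

```text
t: 13.0
tool_pos: [0.5153, -0.0395, 0.1255]
orientation: [-1.524, 0.443, -0.444]
contact_force: [2.1, 0.0, 4.6]
finger_gap: 0.0236
```

```bash
python3 chk.py -107
```

```text
t 13.0 tcp [ 0.5153 -0.0395  0.1255] F [2.14 0.02 4.58] M [ 0.285 -1.013  0.672] gap 0.0236
tool cols x,y,z
 [[ 0.844  0.001  0.536]
 [-0.536  0.     0.844]
 [ 0.001 -1.     0.001]]
fit 7118 [ 0.5155 -0.0398  0.137 ] beta -103.2 0.0004 M in blade xyp [0.74  0.953 0.318] jaw ang from fy 111.3 q7 -0.47 at centre [0.761 0.963 0.314]
```

Call:
carry_out(
  steps=[0,0,0,0.03,0,0,0,0.06,0,0,0,0.08,0,0,0,0.08,0,0,0,0.08],
)

```text
t: 13.55
tool_pos: [0.5148, -0.0399, 0.1258]
orientation: [-1.502, 0.541, -0.541]
contact_force: [0.7, 0.4, 8.0]
finger_gap: 0.0231
```

```bash
python3 chk.py -109
```

```text
t 13.55 tcp [ 0.5148 -0.0399  0.1258] F [0.71 0.37 8.02] M [ 0.038 -0.621  0.702] gap 0.0231
tool cols x,y,z
 [[ 0.77   0.     0.638]
 [-0.638 -0.     0.77 ]
 [ 0.    -1.    -0.   ]]
fit 6982 [ 0.5155 -0.0399  0.1369] beta -108.5 0.0004 M in blade xyp [0.411 0.67  0.512] jaw ang from fy 118.5 q7 -0.59 at centre [0.412 0.674 0.509]
```

Call:
carry_out(
  steps=[0,0,0,0,0,0,0,0,0,0,0,0,0,0,0,0,0,0,0,0,0,0,0,0],
)

```text
t: 14.2
tool_pos: [0.5148, -0.0399, 0.1258]
orientation: [-1.502, 0.541, -0.541]
contact_force: [0.8, -0.1, 7.8]
finger_gap: 0.0231
```

```bash
python3 chk.py -109; python3 -c "
from h import *
print(np.round(observe()['tau'],3))"
```

```text
t 14.2 tcp [ 0.5148 -0.0399  0.1258] F [ 0.81 -0.09  7.8 ] M [ 0.142 -0.623  0.717] gap 0.0231
tool cols x,y,z
 [[ 0.77   0.     0.638]
 [-0.638 -0.     0.77 ]
 [ 0.    -1.    -0.   ]]
fit 6978 [ 0.5155 -0.0399  0.1369] beta -108.5 0.0004 M in blade xyp [0.364 0.754 0.471] jaw ang from fy 118.5 q7 -0.59 at centre [0.368 0.755 0.471]
[  0.726 -32.762   2.587 -14.655  -0.39    0.663  -0.735]
```

Call:
carry_out(
  steps=[0,0,0,0,0,0,0,0,0,0,0,0,0,-0.1,0,0,0,-0.25,0,0,0,-0.4,0,0,0,-0.5,0,0,-0.1,-0.55,0.1,0,-0.2,-0.55,0.2,0,-0.3,-0.55,0.3,0],
  gripper=-0.15,
)

```text
t: 15.25
tool_pos: [0.5043, 0.0667, 0.2623]
orientation: [-1.502, 0.545, -0.543]
contact_force: [0.8, 0.2, -0.4]
finger_gap: 0.0362
```

Call:
carry_out(
  steps=[-0.13,0,0.11,-0.05,-0.26,0,0.22,-0.1,-0.4,0,0.34,-0.15,-0.53,0,0.45,-0.2,-0.65,0,0.55,-0.25,-0.71,0,0.58,-0.3,-0.71,0,0.58,-0.35,-0.71,0,0.58,-0.35],
  gripper=0.2,
)

```text
t: 16.05
tool_pos: [0.4605, 0.291, 0.2614]
orientation: [-1.57, 0.114, -0.111]
contact_force: [-1.0, 0.3, -0.4]
finger_gap: 0.051
```

Run:
```python
from h import *
s,M=st();print(s['joint_positions'])
f=optics.grab_frame('wrist');cv2.imwrite('pics/w3.png',f['image'][:,:,::-1])
for r in optics.tip_of(f,'adapter_grip')[:3]:
    u,v=r['position'];print(round(r['conf'],2),np.round([u,v]),pt(f,u,v).round(3),onplane(f,u,v,.086).round(4))
P=cloud(f,np.ones((480,640),bool));A=P[np.hypot(P[:,0]-.46,P[:,1]-.292)<.035]
for a,b in ((.096,.106),(.108,.125),(.05,.06)):
    Q=A[(A[:,2]>a)&(A[:,2]<b)]
    if len(Q): (c,wh,an)=cv2.minAreaRect(Q[:,:2].astype(np.float32)*1000);print(a,len(Q),Q.mean(0).round(4),c,wh,an,Q[:,:2].min(0),Q[:,:2].max(0))
```

```text
t 16.05 tcp [0.4605 0.291  0.2614] F [-0.99  0.28 -0.39] M [-0.009 -0.036  0.054] gap 0.051
tool cols x,y,z
 [[ 0.99  -0.002  0.143]
 [-0.143 -0.002  0.99 ]
 [-0.002 -1.    -0.002]]
[-0.62020017  0.23199625 -0.02475522  1.8044801   0.00620941  1.10800223
 -0.7904234 ]
0.72 [197. 203.] [0.34  0.32  0.074] [0.3451 0.3223 0.086 ]
0.63 [328. 301.] [0.454 0.194 0.071] [0.4551 0.202  0.086 ]
0.62 [317. 206.] [0.459 0.309 0.115] [0.4582 0.303  0.086 ]
0.096 808 [0.4553 0.3053 0.1014] (455.159912109375, 303.6754150390625) (36.57541275024414, 31.738689422607422) 80.90599060058594 [0.43815928 0.28563354] [0.47222381 0.32167397]
0.108 272 [0.4553 0.3051 0.1172] (455.2069091796875, 304.01617431640625) (14.8175048828125, 15.387986183166504) 64.56798553466797 [0.44724984 0.29646664] [0.46257357 0.3117841 ]
0.05 414 [0.4618 0.3108 0.0563] (455.9342346191406, 306.284423828125) (42.78745651245117, 52.87891387939453) 78.55545043945312 [0.4278526  0.28167425] [0.48289725 0.32692681]
```

View pics/w3.png

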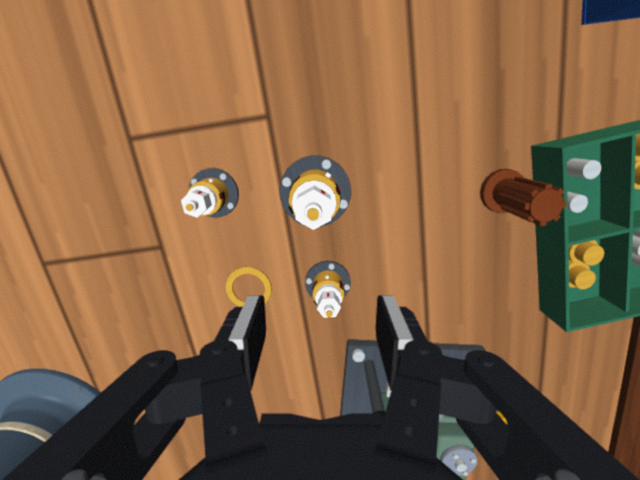

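Call:
carry_out(
  steps=[-0.028,0.1,0.049,0.01,-0.028,0.25,0.049,0.01,-0.028,0.4,0.049,0.01,-0.028,0.55,0.049,0.01,-0.028,0.65,0.049,0.01,-0.028,0.75,0.049,0.01,-0.028,0.75,0.049,0.01,-0.028,0.75,0.049,0.01],
)

```text
t: 16.95
tool_pos: [0.4567, 0.3035, 0.075]
orientation: [-1.568, 0.127, -0.127]
contact_force: [0.8, -0.2, 0.0]
finger_gap: 0.0513
```

Call:
carry_out(
  steps=[0,0,0,0,0,0,0,0,0,0,0,0,0,0,0,0,0,0,0,0],
  gripper=-1,
)

```text
t: 17.45
tool_pos: [0.4555, 0.3048, 0.0768]
orientation: [-1.566, 0.127, -0.125]
contact_force: [-4.5, 0.4, 5.2]
finger_gap: 0.0309
```

```bash
python3 -c "
from h import *
st()"
```

```text
t 17.45 tcp [0.4555 0.3048 0.0768] F [-4.52  0.43  5.23] M [-0.08   1.095 -0.067] gap 0.0309
tool cols x,y,z
 [[ 0.987 -0.001  0.16 ]
 [-0.16   0.001  0.987]
 [-0.001 -1.     0.001]]
```

Call:
carry_out(
  steps=[0,0,0,0.06,0,0,0,0.12,0,0,0,0.18,0,0,0,0.24,0,0,0,0.28,0,0,0,0.28],
)

```text
t: 18.05
tool_pos: [0.4559, 0.3046, 0.0768]
orientation: [-1.518, 0.471, -0.47]
contact_force: [-3.5, -0.9, 6.1]
finger_gap: 0.0309
```

```bash
python3 -c "
from h import *
st()"
```

```text
t 18.05 tcp [0.4559 0.3046 0.0768] F [-3.53 -0.95  6.06] M [-0.203  0.864 -0.134] gap 0.0309
tool cols x,y,z
 [[ 0.825 -0.     0.566]
 [-0.566  0.001  0.825]
 [-0.001 -1.     0.001]]
```

Call:
carry_out(
  steps=[0,0,0,0.03,0,0,0,0.06,0,0,0,0.06],
)

```text
t: 18.35
tool_pos: [0.456, 0.3046, 0.0768]
orientation: [-1.5, 0.544, -0.543]
contact_force: [-4.3, -0.9, 6.2]
finger_gap: 0.031
```

```bash
python3 -c "
from h import *
st()"
```

```text
t 18.35 tcp [0.456  0.3046 0.0768] F [-4.33 -0.86  6.19] M [-0.206  0.836 -0.099] gap 0.031
tool cols x,y,z
 [[ 0.768 -0.     0.64 ]
 [-0.64   0.001  0.768]
 [-0.001 -1.     0.001]]
```

Call:
carry_out(
  steps=[0,0,0,0.03,0,0,0,0.06,0,0,0,0.06],
)

```text
t: 18.65
tool_pos: [0.4561, 0.3045, 0.0768]
orientation: [-1.48, 0.617, -0.616]
contact_force: [-3.8, -1.5, 6.4]
finger_gap: 0.031
```

```bash
python3 -c "
from h import *
st()"
```

```text
t 18.65 tcp [0.4561 0.3045 0.0768] F [-3.77 -1.49  6.35] M [-0.158  0.801 -0.113] gap 0.031
tool cols x,y,z
 [[ 0.704 -0.     0.71 ]
 [-0.71   0.001  0.704]
 [-0.001 -1.     0.001]]
```

Call:
carry_out(
  steps=[0,0,0,0.03,0,0,0,0.05,0,0,0,0.05],
)

```text
t: 18.95
tool_pos: [0.4567, 0.3049, 0.0768]
orientation: [-1.464, 0.669, -0.672]
contact_force: [-1.9, -2.1, 7.3]
finger_gap: 0.031
```

```bash
python3 -c "
from h import *
st()"
```

```text
t 18.95 tcp [0.4567 0.3049 0.0768] F [-1.88 -2.11  7.34] M [-0.212  0.516  2.011] gap 0.031
tool cols x,y,z
 [[ 0.654  0.002  0.757]
 [-0.757  0.     0.654]
 [ 0.001 -1.     0.002]]
```

Call:
carry_out(
  steps=[0,0,0,0,0,0,0,0,0,0,0,0,0,-0.15,0,0,0,-0.33,0,0,0,-0.52,0,0,0,-0.7,0,0,0.1,-0.88,0,-0.05,0.25,-1.0,0,-0.1,0.4,-1.0,0,-0.15],
  gripper=0.2,
)

```text
t: 19.95
tool_pos: [0.524, 0.228, 0.3307]
orientation: [-1.506, 0.485, -0.497]
contact_force: [1.1, 0.0, -0.3]
finger_gap: 0.0511
```

Run:
```python
from h import *
st()
f=optics.grab_frame('side')
P=cloud(f,np.ones((480,640),bool))
for r in optics.tip_of(f,'guard_bar')[:1]:
    u,v=r['position'];print(np.round([u,v]),pt(f,u,v).round(3))
h=cv2.cvtColor(f['image'],cv2.COLOR_RGB2HSV)
Q=cloud(f,h[...,2]<70);Q=Q[(np.linalg.norm(Q-[.674,-.07,.275],axis=1)<.07)&(Q[:,2]>.255)]
c=Q.mean(0);vt=np.linalg.svd(Q-c,full_matrices=False)[2];e=(Q-c)@vt[0];print(len(Q),c.round(4),vt[0].round(3),(c+vt[0]*(e.min()+e.max())/2).round(4),e.min(),e.max())
from blade import *
c0=np.array([.5155,-.0399,.1369]);B=redcloud(f,c0);print(len(B),fit(B,c0,-1.9))
```

```text
t 19.95 tcp [0.524  0.228  0.3307] F [ 1.06  0.01 -0.26] M [ 0.018 -0.027 -0.043] gap 0.0511
tool cols x,y,z
 [[ 0.809  0.009  0.587]
 [-0.588  0.006  0.809]
 [ 0.004 -1.     0.01 ]]
[395. 168.] [ 0.675 -0.071  0.274]
240 [ 0.6695 -0.0796  0.272 ] [-0.179 -0.984 -0.006] [ 0.6706 -0.0732  0.272 ] -0.07026253152143265 0.057274844308730984
259 (array([ 0.51609269, -0.0394778 ,  0.13617362]), np.float64(-108.42684202153532), np.float64(0.0006557617404792795))
```

Call:
carry_out(
  steps=[0.15,0,-0.08,-0.07,0.3,0,-0.16,-0.14,0.45,0,-0.24,-0.21,0.6,0,-0.32,-0.277,0.75,0,-0.4,-0.277,0.9,0,-0.48,-0.277,0.98,0,-0.55,-0.277,1.0,0,-0.6,-0.277,1.0,0,-0.6,-0.277],
  gripper=-0.1,
)

```text
t: 20.95
tool_pos: [0.6334, -0.0428, 0.3244]
orientation: [-1.565, 0.158, -0.156]
contact_force: [1.3, -0.1, 0.9]
finger_gap: 0.0387
```

Run:
```python
from h import *
s,M=st();d=np.array([.673,-.072,.256])-s['tool_pos'];print((d@M/.25).round(4))
```

```text
t 20.95 tcp [ 0.6334 -0.0428  0.3244] F [ 1.28 -0.12  0.93] M [-0.033  0.016  0.046] gap 0.0387
tool cols x,y,z
 [[ 0.98  -0.001  0.199]
 [-0.199 -0.     0.98 ]
 [-0.001 -1.    -0.   ]]
[ 0.1789  0.2735 -0.0829]
```

Call:
carry_out(
  steps=[0.09,0,-0.04,0,0.179,0,-0.083,0,0.179,0.07,-0.083,0,0.179,0.15,-0.083,0,0.179,0.22,-0.083,0,0.179,0.274,-0.083,0,0.179,0.274,-0.083,0],
)

```text
t: 21.65
tool_pos: [0.6729, -0.0674, 0.2541]
orientation: [-1.564, 0.156, -0.149]
contact_force: [-0.9, -0.1, -0.5]
finger_gap: 0.0383
```

Call:
carry_out(
  steps=[0,0,0,0,0,0,0,0,0,0,0,0,0,0,0,0,0,0,0,0],
  gripper=-1,
)

```text
t: 22.15
tool_pos: [0.6738, -0.0692, 0.2577]
orientation: [-1.564, 0.154, -0.154]
contact_force: [-4.6, 2.4, 5.8]
finger_gap: 0.0097
```

Run:
```python
from h import *
s,M=st()
f=optics.grab_frame('side');cv2.imwrite('pics/s4.png',cv2.resize(f['image'][80:320,240:520,::-1],None,fx=2,fy=2))
```

```text
t 22.15 tcp [ 0.6738 -0.0692  0.2577] F [-4.58  2.38  5.77] M [ 0.468  1.157 -0.026] gap 0.0097
tool cols x,y,z
 [[ 0.981 -0.     0.195]
 [-0.195  0.001  0.981]
 [-0.    -1.     0.001]]
```

View pics/s4.png

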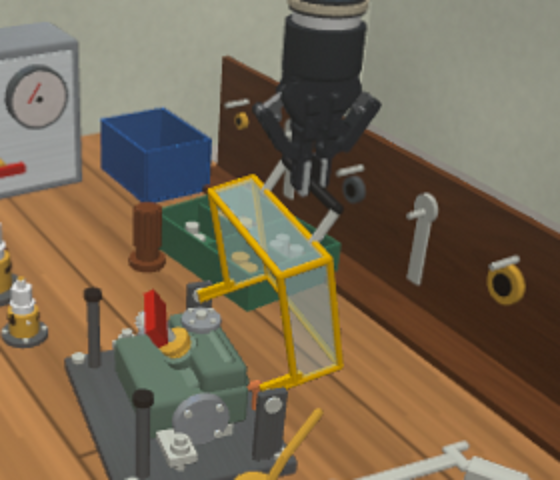

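Call:
carry_out(
  steps=[-0.05,-0.018,0,0,-0.099,-0.032,0,0,-0.15,-0.043,0,0,-0.2,-0.05,0,0,-0.252,-0.055,0,0,-0.304,-0.055,0,0,-0.356,-0.052,0,0,-0.407,-0.046,0,0,-0.407,-0.046,0,0],
)

```text
t: 23.1
tool_pos: [0.574, -0.049, 0.2708]
orientation: [-1.563, 0.15, -0.157]
contact_force: [2.5, 2.6, 9.5]
finger_gap: 0.0093
```

Call:
carry_out(
  steps=[-0.053,0.004,0,0,-0.1,0.017,0,0,-0.149,0.033,0,0,-0.198,0.053,0,0,-0.244,0.076,0,0,-0.288,0.102,0,0,-0.33,0.13,0,0,-0.37,0.16,0,0,-0.405,0.191,0,0,-0.405,0.191,0,0],
)

```text
t: 24.1
tool_pos: [0.4722, -0.0286, 0.2188]
orientation: [-1.563, 0.156, -0.15]
contact_force: [-0.3, 5.6, 1.2]
finger_gap: 0.0094
```

Call:
carry_out(
  steps=[-0.019,0.022,0,0,-0.038,0.044,0,0,-0.056,0.065,0,0,-0.073,0.085,0,0,-0.086,0.101,0,0,-0.098,0.117,0,0,-0.105,0.128,0,0,-0.113,0.139,0,0,-0.113,0.139,0,0],
)

```text
t: 25.0
tool_pos: [0.4452, -0.0231, 0.1857]
orientation: [-1.563, 0.156, -0.151]
contact_force: [-4.4, 7.4, 10.4]
finger_gap: 0.0091
```

Run:
```python
from h import *
st()
f=optics.grab_frame('side')
for r in optics.tip_of(f,'guard_bar')[:1]:
    u,v=r['position'];print(np.round([u,v]),pt(f,u,v).round(3))
cv2.imwrite('pics/s5.png',cv2.resize(f['image'][120:360,180:460,::-1],None,fx=2,fy=2))
```

```text
t 25.0 tcp [ 0.4452 -0.0231  0.1857] F [-4.36  7.35 10.37] M [ 1.362  0.629 -0.134] gap 0.0091
tool cols x,y,z
 [[ 0.981 -0.003  0.194]
 [-0.194  0.003  0.981]
 [-0.004 -1.     0.002]]
[283. 217.] [ 0.442 -0.036  0.206]
```

View pics/s5.png

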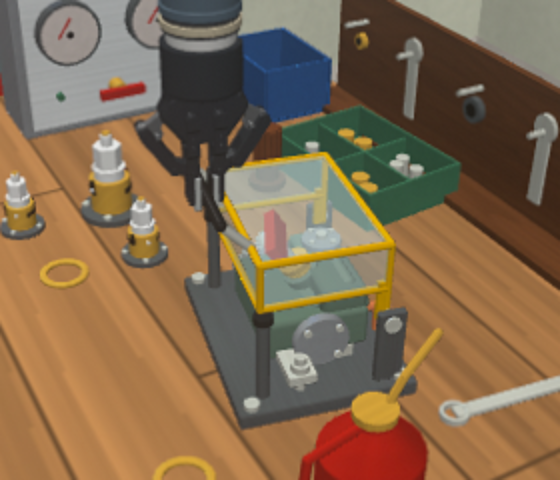

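Call:
carry_out(
  steps=[0,0,0,0,0,0,0,0,0,0,0,0,0,-0.04,0,0,0,-0.1,0,0,0,-0.2,0,0,0,-0.35,0,0,0,-0.5,0,0,0,-0.5,0,0],
  gripper=-0.1,
)

```text
t: 26.0
tool_pos: [0.4503, -0.0253, 0.3159]
orientation: [-1.563, 0.146, -0.163]
contact_force: [1.0, -0.2, 0.5]
finger_gap: 0.0386
```

Run:
```python
from blade import *
st()
f=optics.grab_frame('side');g=optics.grab_frame('scene')
for n,k in (('side',f),('scene',g)):
    for r in optics.tip_of(k,'guard_bar')[:1]:
        u,v=r['position'];print(n,np.round([u,v]),pt(k,u,v).round(3))
    P=cloud(k,np.ones((480,640),bool));B=P[(P[:,2]>.188)&(P[:,2]<.215)&(np.hypot(P[:,0]-.447,P[:,1]+.028)<.09)];print(len(B),B.mean(0).round(4))
    for q in ('shaft_stub','grease_tin','spanner','hammer','shim_a'):
        for r in optics.tip_of(k,q)[:2]: print(q,round(r['conf'],2),np.round(r['position']),pt(k,*r['position']).round(3))
a=cv2.resize(f['image'],(400,300));b=cv2.resize(g['image'],(400,300));cv2.imwrite('pics/e6.png',np.hstack([a,b])[:,:,::-1])
```

```text
t 26.0 tcp [ 0.4503 -0.0253  0.3159] F [ 1.   -0.24  0.54] M [ 0.003 -0.024  0.013] gap 0.0386
tool cols x,y,z
 [[ 0.981  0.011  0.196]
 [-0.196  0.001  0.981]
 [ 0.01  -1.     0.003]]
side [284. 216.] [ 0.447 -0.032  0.205]
288 [ 0.4427 -0.0384  0.202 ]
shaft_stub 0.61 [308. 211.] [0.523 0.014 0.173]
grease_tin 0.62 [365. 375.] [ 0.445 -0.337  0.06 ]
spanner 0.62 [442. 320.] [ 0.696 -0.249  0.002]
spanner 0.3 [273. 362.] [ 0.343 -0.187  0.001]
hammer 0.88 [475. 363.] [ 0.654 -0.384  0.024]
shim_a 0.79 [274. 362.] [ 0.345 -0.188  0.001]
shim_a 0.66 [213. 256.] [0.355 0.194 0.001]
scene [300. 208.] [ 0.447 -0.027  0.197]
328 [ 0.4474 -0.0281  0.2028]
shaft_stub 0.84 [445. 239.] [0.683 0.262 0.027]
grease_tin 0.98 [228. 331.] [ 0.51  -0.321  0.075]
grease_tin 0.74 [389. 170.] [0.459 0.291 0.1  ]
spanner 0.91 [311. 375.] [ 0.696 -0.246  0.005]
hammer 0.9 [264. 406.] [ 0.682 -0.375  0.024]
shim_a 0.57 [334. 197.] [0.357 0.186 0.   ]
shim_a 0.53 [227. 271.] [ 0.336 -0.186  0.001]
```

View pics/e6.png

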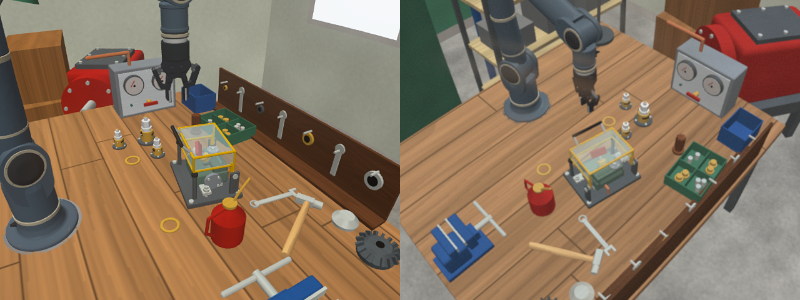

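The guard bar is back where it was when shut (mean z 0.202 m, as at the start). The bystanders I could locate again haven't moved, and the gripper is clear. I'm handing in now.

```bash
python3 -c "
from cell import arm
print(arm.close_job())"
```

```text
the job is handed in; nothing more can be done
None
```

I opened the guard, turned the plug until I judged it snug, twisted the adapter home, lowered the guard shut, let go and handed the job in at about 26 s. No verdict was reported.

- **Guard:** I raised it by the bar until it stayed open by itself. Afterwards I lowered it while holding the bar, at an estimated 0.35 rad/s or less over the last few degrees. After I let go, the bar was within about 1 mm of where it started in both camera views.
- **Plug:** I turned the blade about 90° clockwise in all. The paused torque was near 0.1 N m up to about 70° of turn, then rose to roughly 0.3, 0.37 and 0.5 N m. I therefore put the bite between 70° and 80°, leaving the plug about 10–20° past it. Its angle had not changed when I measured it again before closing the guard.
- **Adapter:** I turned the largest of the three look-alikes about 40° clockwise, until the twisting moment jumped from about zero to 2 N m at the stop.
- **Bystanders:** The tin, shims, spanner and hammer showed no shift beyond camera noise. The shaft stub matched in the scene view only. In the side view the detector reported it inside the guard at both the start and the end, so I ignored that reading.

**Least certain:**
- **Snugness:** The last plug torque of about 0.5 N m is higher than the 0.3 N m expected at 15° past the bite. The torque figures also depend on my own correction for where the wrist moment is measured.
- **Grip on the blade:** An early tight clamp on the leaning blade loaded the wrist sideways with about 15 N, so I loosened it for the rest of the turn.
- **Raising the guard:** The bar pulled on the gripper with up to about 27 N at one point.

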